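# Level the drop-front serving shelf of the drinks cabinet

### The job

Fold the front of the small wooden cabinet all the way down so that it rests on its screw foot as a serving shelf, then stand the yellow spirit level on it, pointing from the hinge to the front edge, and let go of it. With the level standing there, turn the black wing knob of the foot until the bubble is centred between the lines, then press the level down firmly onto the shelf (about one kilogram's worth, gently, not a hard shove) with the bubble still centred and finish while still pressing, so that a colleague can lock the hinge; do not let the shelf slam down and leave the other things on the table alone.

Things in the scene. Friction and masses are not known exactly. Their poses are not given: they have to be found in the camera images.
- cabinet: Small light-wood drinks cabinet, fixed, 260 wide x 150 deep, top 262 mm over its origin. Origin on the table under the middle of the hinge line, 62 mm below the hinge (stands up to 2 mm over the table). x points into the cabinet, away from the robot, y left, z up.
- shelf: The cabinet's drop front, 260 wide, 200 from hinge to free edge, 14 thick, 0.6 kg, hinged at the bottom. Origin on the hinge, mid width, in the plane of the inner face. z runs from hinge to free edge (up when closed, to the robot when open); x is normal to the inner face (into the cabinet when closed, straight up when open and level); y across.
- tab (a point): Top middle of the aluminium tab pull, 100 wide, 6 thick, that stands 25 mm past the shelf's free edge, so 25 mm proud of the cabinet top when closed; its back lies in the inner-face plane. Hook it from behind or pinch it. The hinge is stiff and damped: pulling takes 2 to 6 N; over 30 to 40 degrees open the shelf sinks by itself at up to 1 rad/s until the foot stands.
- knob: Black wing knob of the foot, on the shelf's inner face, mid width, 150 mm from the hinge; on top when open. Origin on its axis in the face plane; x along the axis (up when open), y along the wing. Wing 40 long, 11 thick, 8 to 30 mm over the face, on a disc 26 across, 8 high. Clockwise from above lengthens the foot, 2.5 mm per rad, and raises the front 1 degree per 1.05 rad; 0.15 N m; stays.
- foot_pad (a point): Middle of the sole of the foot's rubber pad, 28 mm across, below the knob. It carries the open shelf on the table. At the start it is screwed in too far: the open shelf's front hangs 0.9 to 2.5 degrees low, which is 1.0 to 2.5 rad of the knob. It can be lengthened further, by at least 2 rad past level.
- level: Yellow spirit level with black end caps, 130 long x 24 wide x 42 high, 0.18 kg, loose, standing on the table. Origin at the centre of its underside, x along its length, z up. Vial in a window in the middle of its top, green with two black lines 15 mm apart; the pale bubble is 11 mm long. Either end may face the hinge.
- bubble (a joint): Offset of the bubble from the middle of the vial along the level's own x, in m (limits +-0.014). It goes to the high end: 5.2 mm for each degree of tilt along the level (0.30 m per rad), and settles in about 1.5 s. Centred, between the lines, means within 2 mm.
- coffee_jar: Glass jar of instant drink with a gold lid, 71 across x 89 high, 0.34 kg, loose bystander. Origin at the centre of its underside.
- tea_bottle: Green tea bottle, 70 across x 268 high, loose bystander. Origin at the centre of its underside.
- yellow_cup: Small square yellow cup, 59 x 59 x 31 high, loose bystander. Origin at the centre of its underside.
Things that resemble listed ones, but are neither listed nor needed, are in the scene too. Leave any pink look-alike of the level alone.

How it is judged:
By the outcome, as a careful person would: the job done as asked, in the order asked, and still so for the second after the job is handed in, while the arm keeps its last pose, push and grip.
It also fails if it takes over 69 s, if anything falls off the work surface, if the arm or the gripper's body presses on something with over 40 N, if the wrist force passes 120 N, or if a joint passes its speed limit or range.

### The arm

A 6-joint arm with a two-finger parallel gripper is mounted at the origin on a cart in front of the work surface, level with it; the furniture and walls round the work are solid. World frame = base frame: x ahead of the robot, y to its left, z up, the work surface at z = 0. Lengths are in mm, angles in rad, forces in N, time in s.
With the tool pointing down it reaches from about 350 to 875 mm from the base axis. Payload 4.2 kg.
Tool frame: the origin (TCP) lies at the very end of the fingers, on their centre line; the grasp point (between the pads) lies 19 mm behind it; z points along the fingers, y is the line along which they close (so a half turn about z gives the same grasp; the last joint's range is limited). The gripper opens to 85 mm and grips with 20 to 120 N. Pads are 22 mm wide; open, the fingers measure 114 mm over their backs; the gripper's body (76 mm by 85 mm) begins 54 mm behind the grasp point. The pads swing forward as they close: fully open they stand 13 mm farther back than shut.
Start: joints at [-1.078, 0.385, 0.008, 0, -1.194, -0.259], TCP at [144.815, -607.97, 231.312] pointing down, gripper open.
Joint ranges: [-3.14, 3.14], [-1.21, 2.06], [-1.07, 1.41], [-3.16, 2.05], [-2.99, -0.16], [-3.1, 3.1]. Speed limits (rad/s): [2.79, 2.79, 3.14, 3.14, 3.14, 3.14].

### API

Orientations are given as a unit quaternion [x, y, z, w].
In Python, from bench import arm, viewer gives the robot as it stands. The module is installed in compiled form; this text tells all that it offers.
- The arm moves only by the shell command python3 -m jog 'ROWS' [OPENING]. ROWS is a JSON object with one list for each field, all of the same length, 1 to 10, a row being the entries at one place: tx, ty, tz (the shift in a scale on which 1.0 is 1000 mm), rx, ry, rz (a rotation vector in shares of 2 pi rad (1.0 is 2 pi rad)); each row is the pose to reach, as a shift and turn from the pose commanded when the command began, along the tool's axes at that moment; what a row does not reach only later rows make up. A row lasts 1/10 s, in which the tool goes at most 50 mm and 0.15 rad, less where a joint would pass 70% of its speed; a pose out of reach is approached as far as the arm can. OPENING is the finger opening in mm, set as the command begins (- or left out keeps the last). The fingers move at their own pace and stop on an object; the grip force is fixed at half the most. Time passes only in rows, so rows that do not move let the fingers close. It prints the time, the measured TCP pose, the force, the opening and the grip force at its end. A shift or turn number past 1, either way, is cut back to 1. Input that does not fit is refused with a message, and nothing moves.
- arm.read_state(): the state, without advancing time (a new reading comes with each control period).
- viewer.get_image(name): name is "scene" or "top" or "wrist"; returns (picture, depth): 480x640x3 uint8, blue, green, red; 480x640 float32, mm along the optical axis (not along the pixel's ray), 0 where there is no reading.
- viewer.get_calibration(name): a dict with "K" (3x3 intrinsics, pixels), "rvec" (rotation vector, rad) and "tvec" (3), from world to camera coordinates, as OpenCV has them. Camera axes: x right, y down, z forward; pixel columns grow to the right and rows downward; lengths in mm; the calibration is good to about 2 mm. A picture is of the moment at which its call begins: read the wrist's pose just before it. get_calibration takes no time and is no camera call; for the wrist camera it gives the pose at the moment of the call.
- arm.job_done(): hands the job in; it is judged then, once.
The state is a dict: "clock": time; "joints": joint angles; "joint_vel": joint speeds; "joint_efforts": joint torques, N m; "position": TCP position; "ee_rot": TCP orientation; "contact_force": force on the tool from outside, world axes, zero at the start; "wrist_torque": the same for the moment, N m; "gripper_width": finger opening in mm; "grasp_force": force on a finger pad.
Only numpy, scipy, OpenCV 4.12 (cv2) and the standard library are available. Lean on these libraries where they do the work, as an engineer would, in place of code of your own. Each camera call takes 0.05 s, during which the arm holds its last target. There are 200 camera calls.

## Working session

There is one attempt and no reset: what is moved stays moved. The work goes in short steps, Python scripts to look and compute and a shell command to move; the robot and the scene stay as the last step left them, time stands still between calls to the robot, and variables do not carry over. Pictures are saved under pics/ and viewed, at most 12 in all, crops included, and the job is handed in when it is done.

```bash
mkdir -p pics; cat > h.py <<'E'
import numpy as np, cv2
from scipy.spatial.transform import Rotation as R
from bench import arm, viewer
def grab(n):
    c=viewer.get_calibration(n); im,d=viewer.get_image(n)
    K=np.array(c["K"],float); Rm=cv2.Rodrigues(np.array(c["rvec"],float))[0]; t=np.array(c["tvec"],float).ravel()
    return im,d,K,Rm,t
def pts(d,K,Rm,t):
    v,u=np.mgrid[0:480,0:640]
    c=np.stack([(u-K[0,2])/K[0,0]*d,(v-K[1,2])/K[1,1]*d,d],-1)
    return (c-t)@Rm
def ray(u,v,z,K,Rm,t):
    o=-Rm.T@t; r=Rm.T@np.array([(u-K[0,2])/K[0,0],(v-K[1,2])/K[1,1],1]); return o+r*(z-o[2])/r[2]
def to_tool(target,s=None):
    s=s or arm.read_state(); return R.from_quat(s["ee_rot"]).inv().apply(np.array(target)-s["position"])
E
python3 - <<'E'
from h import *
s=arm.read_state(); print({k:np.round(v,3).tolist() for k,v in s.items()}); print(R.from_quat(s["ee_rot"]).as_matrix().round(3))
a=[]
for n in("scene","top"):
    im,d,K,Rm,t=grab(n); np.savez(f"{n}0.npz",im=im,d=d,K=K,Rm=Rm,t=t); cv2.imwrite(f"pics/{n}0.png",im); print(n,-Rm.T@t, K[0,0])
E
```

```text
{'clock': 0.0, 'joints': [-1.078, 0.386, 0.007, -0.001, -1.194, -0.259], 'joint_vel': [-0.0, -0.001, 0.001, 0.0, 0.001, -0.0], 'joint_efforts': [0.001, -39.229, 18.84, 4.186, -0.005, 0.0], 'position': [144.683, -607.41, 230.22], 'ee_rot': [-0.117, 0.993, 0.001, -0.0], 'contact_force': [-0.695, 0.023, -0.449], 'wrist_torque': [0.03, -0.016, 0.006], 'grasp_force': 0.0, 'gripper_width': 85.474}
[[-0.973 -0.231 -0.001]
 [-0.231  0.973  0.002]
 [ 0.     0.002 -1.   ]]
scene [-759.36020268 1061.41930964 1037.40159679] 593.998347624918
top [ 140.81912666   52.72813736 1663.86244777] 540.1023070889806
```

View pics/scene0.png

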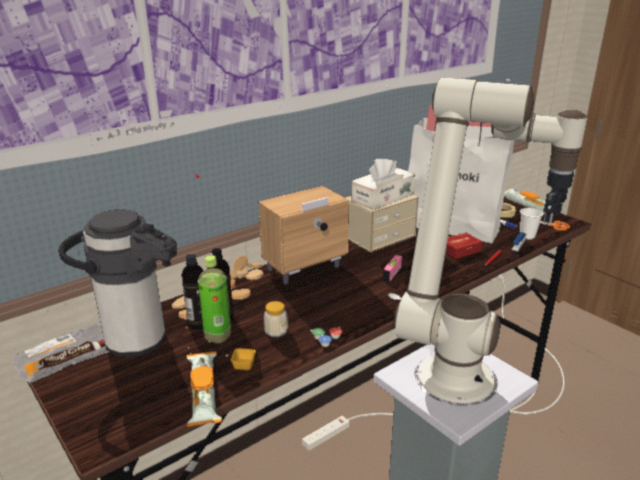

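View pics/top0.png

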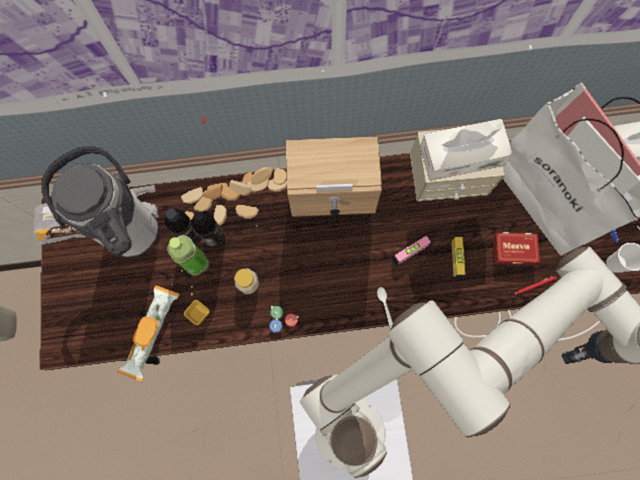

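The scene and top views show the closed cabinet (tab at top-view pixel (334,187)), the yellow level standing at (459,256), the pink look-alike at (412,250) and the foot pad at (334,207). Next I measure these.

```bash
python3 - <<'E'
from h import *
D=np.load("top0.npz"); im,d,K,Rm,t=[D[k] for k in("im","d","K","Rm","t")]; P=pts(d,K,Rm,t)
hsv=cv2.cvtColor(im,cv2.COLOR_BGR2HSV)
def comp(m,box):
    b=np.zeros(m.shape,np.uint8); x0,y0,x1,y1=box; b[y0:y1,x0:x1]=m[y0:y1,x0:x1]; return b
# level
m=comp(((P[...,2]>25)&(P[...,2]<70)).astype(np.uint8),(445,225,475,285)); q=P[m>0]
print("level n",len(q),"ztop",np.percentile(q[:,2],[5,50,95]))
r=cv2.minAreaRect(cv2.findNonZero(m)); bx=cv2.boxPoints(r); print(np.round([ray(u,v,42,K,Rm,t) for u,v in bx],1)); print(ray(*r[0],42,K,Rm,t))
mp=comp(((P[...,2]>25)&(P[...,2]<70)).astype(np.uint8),(385,230,438,270)); r=cv2.minAreaRect(cv2.findNonZero(mp)); print("pink",np.round([ray(u,v,42,K,Rm,t) for u,v in cv2.boxPoints(r)],0).tolist())
# table height
print("table z",np.median(P[250:270,330:380,2]))
# cabinet top
m=comp((abs(P[...,2]-263)<6).astype(np.uint8),(270,120,400,215)); q=P[m>0]; print("cab top z",np.median(q[:,2]))
r=cv2.minAreaRect(cv2.findNonZero(m)); print(np.round([ray(u,v,263,K,Rm,t) for u,v in cv2.boxPoints(r)],1))
# tab
m=comp(((P[...,2]>277)&(P[...,2]<300)).astype(np.uint8),(305,175,365,200)); q=P[m>0]; print("tab",len(q),np.percentile(q,[2,50,98],axis=0).round(1))
r=cv2.minAreaRect(cv2.findNonZero(m)); print(np.round([ray(u,v,288,K,Rm,t) for u,v in cv2.boxPoints(r)],1), r)
# scene obstacles near
for n,b in dict(jar=(232,265,262,297),cup=(180,298,212,326),bottle=(165,232,212,278),caps=(262,302,302,336),spoon=(375,283,400,330),bag=(500,80,640,250),drawers=(405,118,515,205)).items():
    x0,y0,x1,y1=b; q=P[y0:y1,x0:x1].reshape(-1,3); q=q[q[:,2]>8]; print(n,np.percentile(q,[3,97],axis=0).round(0).tolist() if len(q) else None)
# scene-cam cabinet tab check
D=np.load("scene0.npz"); P2=pts(D["d"],D["K"],D["Rm"],D["t"])
m=(P2[...,2]>276)&(P2[...,2]<295); b=np.zeros_like(m); b[190:220,295:335]=1; q=P2[m&b]; print("tab scene",len(q),np.percentile(q,[2,50,98],axis=0).round(1))
E
```

```text
level n 377 ztop [28.65293758 42.31769538 48.17965369]
[[ 537.  -395.5   42. ]
 [ 535.4 -424.9   42. ]
 [ 402.9 -407.9   42. ]
 [ 404.5 -379.2   42. ]]
[ 469.22921208 -401.79962117   42.        ]
pink [[494.0, -199.0, 42.0], [550.0, -319.0, 42.0], [526.0, -329.0, 42.0], [470.0, -209.0, 42.0]]
table z 1.4404567992562782
cab top z 264.2360940034155
[[ 874.1  118.6  263. ]
 [ 847.6 -204.6  263. ]
 [ 629.6 -178.9  263. ]
 [ 655.4  132.   263. ]]
tab 133 [[648.6 -83.5 277.8]
 [655.  -36.6 287.1]
 [661.9  11.  294.5]]
[[665.8  10.6 288. ]
 [653.3 -86.3 288. ]
 [641.8 -84.7 288. ]
 [654.4  12.  288. ]] ((334.0, 186.0), (4.0, 36.0), 90.0)
jar [[443.0, 222.0, 10.0], [503.0, 281.0, 95.0]]
cup [[368.0, 381.0, 8.0], [437.0, 449.0, 36.0]]
bottle [[520.0, 341.0, 18.0], [629.0, 435.0, 269.0]]
caps [[316.0, 116.0, 9.0], [389.0, 196.0, 28.0]]
spoon [[218.0, -183.0, 8.0], [404.0, -75.0, 727.0]]
bag [[447.0, -996.0, 38.0], [851.0, -544.0, 472.0]]
drawers [[670.0, -610.0, 20.0], [851.0, -304.0, 298.0]]
tab scene 129 [[644.9 -86.3 276.2]
 [653.6 -35.8 284.1]
 [662.6  11.  292.8]]
```

```bash
python3 - <<'E'
from h import *
D=np.load("top0.npz"); im,d,K,Rm,t=[D[k] for k in("im","d","K","Rm","t")]; P=pts(d,K,Rm,t)
def fit(mask,h,name):
    v,u=np.nonzero(mask); q=np.array([ray(a,b,h,K,Rm,t)[:2] for a,b in zip(u,v)]); c=q.mean(0); w,V=np.linalg.eigh(np.cov((q-c).T)); a=V[:,1]
    print(name,len(q),c.round(1),"axis deg",np.degrees(np.arctan2(a[1],a[0])).round(2), np.sqrt(12*w).round(1))
def M(lo,hi,b):
    m=(P[...,2]>lo)&(P[...,2]<hi); k=np.zeros_like(m); k[b[1]:b[3],b[0]:b[2]]=1; return m&k
fit(M(278,300,(305,175,365,200)),288,"tab"); 
hsv=cv2.cvtColor(im,cv2.COLOR_BGR2HSV); k=np.zeros(im.shape[:2],bool);k[225:285,445:475]=1
fit(M(30,60,(445,225,475,285)),42,"level"); fit((hsv[...,0]>20)&(hsv[...,0]<35)&(hsv[...,1]>120)&(hsv[...,2]>90)&k,42,"yellow")
# wide front edge of cabinet: per column lowest row with z>255
rows=[];
for u in range(292,378):
    vv=[v for v in range(150,214) if abs(P[v,u,2]-263)<5]
    if vv: rows.append(ray(u,max(vv)+.5,263,K,Rm,t)[:2])
rows=np.array(rows); A=np.polyfit(rows[:,1],rows[:,0],1); print("front edge slope deg",np.degrees(np.arctan(A[0])),"x at y=-37",np.polyval(A,-37), rows[:,1].min(),rows[:,1].max())
c=viewer.get_calibration("wrist"); Rw=cv2.Rodrigues(np.array(c["rvec"]))[0]; o=-Rw.T@np.array(c["tvec"]).ravel(); s=arm.read_state()
print("wrist cam in tool",to_tool(o), R.from_quat(s["ee_rot"]).inv().apply(Rw[2]), np.array(c["K"])[0,0])
T=[560,-60,400]; print("to",to_tool(T))
E
```

```text
tab 127 [654.6 -36.4] axis deg 85.26 [ 10.4 101.2]
level 353 [ 470.1 -403.1] axis deg 172.51 [ 26.5 133.1]
yellow 357 [ 469.6 -401.3] axis deg 171.92 [ 36.4 127.6]
front edge slope deg 4.891367623606519 x at y=-37 643.5913939568476 -154.387631654144 79.09970614574985
wrist cam in tool [ 7.82358155e+01 -1.04574752e-01 -1.43887972e+02] [-3.06065599e-01  8.24369238e-04  9.52010068e-01] 386.5519088723656
to [-530.76849201  436.79718016 -168.87715099]
```

Units first: shifts go in shares of 1000 mm and turns go in shares of 2 pi rad. So -314 mm / 1000 = -0.314, 219 mm / 1000 = 0.219, -0.63 rad / 6.2832 = -0.1003.

```bash
python3 -m jog '{"tx": [-0.314, -0.314, -0.314, -0.314, -0.314, -0.314, -0.314, -0.314, -0.314, -0.314], "ty": [0.219, 0.219, 0.219, 0.219, 0.219, 0.219, 0.219, 0.219, 0.219, 0.219], "tz": [-0.11, -0.11, -0.11, -0.11, -0.11, -0.11, -0.11, -0.11, -0.11, -0.11], "rx": [0, 0, 0, 0, 0, 0, 0, 0, 0, 0], "ry": [0, 0, 0, 0, 0, 0, 0, 0, 0, 0], "rz": [-0.1003, -0.1003, -0.1003, -0.1003, -0.1003, -0.1003, -0.1003, -0.1003, -0.1003, -0.1003]}' 40
python3 - <<'E'
from h import *
print(to_tool([652,-36,360]), np.degrees(np.arctan2(*R.from_quat(arm.read_state()["ee_rot"]).as_matrix()[:2,0][::-1])))
E
```

```text
clock: 1.1
position: [400.1, -321.1, 341.1]
ee_rot: [-0.42, 0.908, 0.0, -0.0]
contact_force: [-0.4, 1.2, -0.4]
gripper_width: 39.7
grasp_force: 0.0
[-380.43218079   -7.29493715  -18.88506626] -130.3618593572898
```

In the tool's units: -380 mm / 1000 = -0.38, -19 mm / 1000 = -0.019, -0.62 rad / 6.2832 = -0.0987.

```bash
python3 -m jog '{"tx": [-0.38, -0.38, -0.38, -0.38, -0.38, -0.38, -0.38, -0.38, -0.38, -0.38], "ty": [-0.007, -0.007, -0.007, -0.007, -0.007, -0.007, -0.007, -0.007, -0.007, -0.007], "tz": [-0.019, -0.019, -0.019, -0.019, -0.019, -0.019, -0.019, -0.019, -0.019, -0.019], "rx": [0, 0, 0, 0, 0, 0, 0, 0, 0, 0], "ry": [0, 0, 0, 0, 0, 0, 0, 0, 0, 0], "rz": [-0.0987, -0.0987, -0.0987, -0.0987, -0.0987, -0.0987, -0.0987, -0.0987, -0.0987, -0.0987]}'
python3 - <<'E'
from h import *
s=arm.read_state(); print(s["joints"])
im,d,K,Rm,t=grab("wrist"); cv2.imwrite("pics/w1.png",im); P=pts(d,K,Rm,t)
m=(P[...,2]>276)&(P[...,2]<296)&(abs(P[...,1]+36)<70)&(abs(P[...,0]-655)<40)
q=P[m]; print("tab",len(q),np.percentile(q,[2,50,98],axis=0).round(1) if len(q) else 0)
if len(q)>50:
    A=np.polyfit(q[:,1],q[:,0],1); print(np.degrees(np.arctan(A[0])),np.polyval(A,-36)); print(to_tool([np.polyval(A,-36),-36,268]), np.degrees(np.arctan2(*R.from_quat(arm.read_state()["ee_rot"]).as_matrix()[:2,0][::-1])))
E
```

```text
clock: 2.1
position: [651.5, -38.8, 358.6]
ee_rot: [-0.675, 0.738, 0.001, -0.001]
contact_force: [-0.6, 0.1, 0.9]
gripper_width: 39.7
grasp_force: 0.0
[ 1.87808949e-01  3.86378218e-01  3.21026445e-01 -8.14841133e-05
 -1.50869526e+00 -2.75853693e-01]
tab 1625 [[649.7 -86.9 285.9]
 [655.4 -43.6 290. ]
 [661.3   9.1 291.4]]
4.801120922206144 655.8738597455621
[-3.83035774 -4.60625332 91.36884382] -95.08541051551266
```

View pics/w1.png

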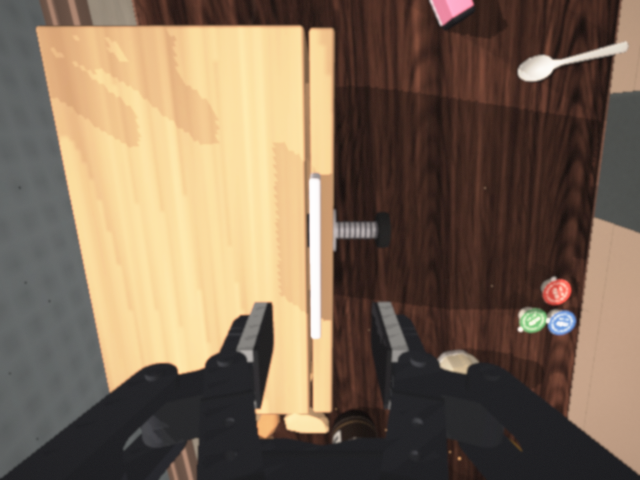

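In the tool's units: 88 mm / 1000 = 0.088, 75 mm / 1000 = 0.075.

```bash
python3 -m jog '{"tx": [-0.001, -0.001, -0.001, -0.001], "ty": [-0.003, -0.003, -0.003, -0.003], "tz": [0.04, 0.075, 0.088, 0.088], "rx": [0, 0, 0, 0], "ry": [0, 0, 0, 0], "rz": [0, 0, 0, 0]}'
python3 -m jog '{"tx": [0, 0, 0, 0, 0, 0, 0, 0, 0, 0], "ty": [0.011, 0.022, 0.033, 0.044, 0.054, 0.065, 0.075, 0.085, 0.095, 0.105], "tz": [0, 0.001, 0.003, 0.005, 0.007, 0.011, 0.015, 0.019, 0.024, 0.028], "rx": [0.0048, 0.008, 0.0127, 0.0159, 0.0207, 0.0255, 0.0286, 0.0334, 0.0382, 0.0414], "ry": [0, 0, 0, 0, 0, 0, 0, 0, 0, 0], "rz": [0, 0, 0, 0, 0, 0, 0, 0, 0, 0]}'
```

```text
clock: 2.55
position: [653.3, -38.7, 270.7]
ee_rot: [-0.675, 0.738, 0.001, -0.002]
contact_force: [-0.0, 0.1, 0.8]
gripper_width: 40.0
grasp_force: 0.0
clock: 3.55
position: [551.4, -28.2, 248.0]
ee_rot: [-0.67, 0.731, -0.098, 0.091]
contact_force: [0.4, -0.5, -0.3]
gripper_width: 39.8
grasp_force: 0.5
```

```bash
python3 - <<'E'
from h import *
im,d,K,Rm,t=grab("wrist"); cv2.imwrite("pics/w2.png",cv2.resize(im,(480,360))); s=arm.read_state(); print(s["contact_force"])
E
```

```text
[-3.51997358 -0.08686107 -1.89568852]
```

View pics/w2.png

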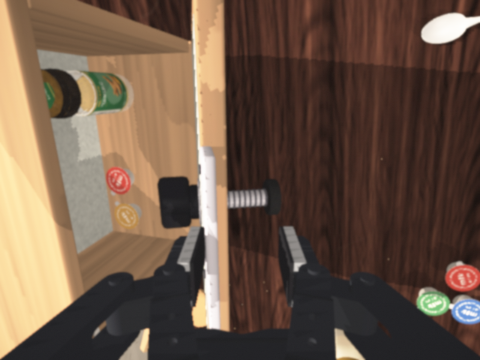

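Wrist view: the back finger is hooked behind the tab (about (210,200) px) and the shelf is partly open. I continue along the arc.

In the tool's units: 94 mm / 1000 = 0.094, 86 mm / 1000 = 0.086, 0.26 rad / 6.2832 = 0.0414.

```bash
python3 -m jog '{"tx": [0, 0, 0, 0, 0, 0, 0, 0, 0, 0], "ty": [0.01, 0.02, 0.031, 0.041, 0.05, 0.06, 0.069, 0.078, 0.086, 0.094], "tz": [0.003, 0.007, 0.011, 0.016, 0.021, 0.027, 0.033, 0.04, 0.048, 0.055], "rx": [0.0041, 0.008, 0.0127, 0.0159, 0.0207, 0.0255, 0.0286, 0.0334, 0.0374, 0.0414], "ry": [0, 0, 0, 0, 0, 0, 0, 0, 0, 0], "rz": [0, 0, 0, 0, 0, 0, 0, 0, 0, 0]}'
python3 - <<'E'
from h import *
s=arm.read_state(); print(s["contact_force"]); hz=np.array([658.5,-38,63]); c=np.radians(-4.8); X=np.array([np.cos(c),np.sin(c),0])
M=R.from_quat(s["ee_rot"]).as_matrix(); p=np.array(s["position"]); print("phi",np.arcsin(M[:,2]@X))
for th in(67.5,75,82.5,90,92):
    a=np.radians(th); ph=a/2; Z=np.array([0,0,1])
    T=hz-215*np.sin(a)*X+215*np.cos(a)*Z+10*(np.sin(ph)*X-np.cos(ph)*Z); print(th,(M.T@(T-p)).round(0),ph)
E
```

```text
clock: 4.6
position: [468.3, -17.9, 182.8]
ee_rot: [-0.653, 0.714, -0.188, 0.166]
contact_force: [0.6, -0.1, 0.4]
gripper_width: 40.1
grasp_force: 0.0
[ 0.57455898 -0.07247206  0.44382828]
phi 0.5076130783900579
67.5 [ 4. 24. 39.] 0.5890486225480862
75 [ 4. 44. 58.] 0.6544984694978736
82.5 [ 3. 62. 79.] 0.7199483164476609
90 [  3.  76. 103.] 0.7853981633974483
92 [  3.  80. 109.] 0.8028514559173916
```

```bash
python3 -m jog '{"tx": [0, 0], "ty": [0, 0], "tz": [0, 0], "rx": [0, 0], "ry": [0, 0], "rz": [0, 0]}'
python3 - <<'E'
from h import *
im,d,K,Rm,t=grab("wrist"); cv2.imwrite("pics/w3.png",cv2.resize(im,(480,360)))
s=arm.read_state(); print(s["contact_force"]); hz=np.array([658.5,-38,63]); c=np.radians(-4.8); X=np.array([np.cos(c),np.sin(c),0])
M=R.from_quat(s["ee_rot"]).as_matrix(); p=np.array(s["position"]); print("phi",np.arcsin(M[:,2]@X),p)
for th in(67.5,75,82.5,90,92):
    a=np.radians(th); ph=a/2; Z=np.array([0,0,1])
    T=hz-215*np.sin(a)*X+215*np.cos(a)*Z+10*(np.sin(ph)*X-np.cos(ph)*Z); print(th,(M.T@(T-p)).round(0),ph)
E
```

```text
clock: 4.8
position: [467.9, -18.8, 183.0]
ee_rot: [-0.653, 0.715, -0.188, 0.167]
contact_force: [0.1, -0.4, 0.3]
gripper_width: 39.9
grasp_force: 0.0
[ 0.55561268 -0.66464395 -0.03575513]
phi 0.5062469308418395 [467.67938736 -18.47773161 182.41042954]
67.5 [ 3. 23. 39.] 0.5890486225480862
75 [ 3. 43. 58.] 0.6544984694978736
82.5 [ 3. 61. 79.] 0.7199483164476609
90 [  3.  75. 103.] 0.7853981633974483
92 [  3.  79. 109.] 0.8028514559173916
```

View pics/w3.png

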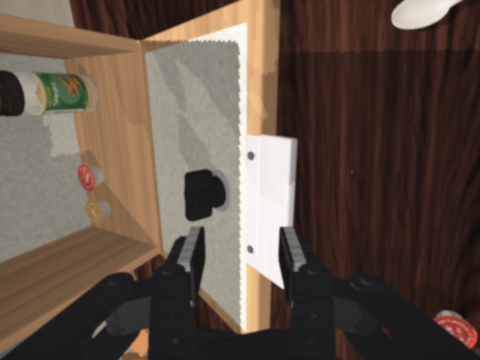

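In the tool's units: 109 mm / 1000 = 0.109, 103 mm / 1000 = 0.103, 0.3 rad / 6.2832 = 0.0477.

```bash
python3 -m jog '{"tx": [0, 0, 0, 0, 0, 0, 0, 0, 0, 0], "ty": [0.008, 0.015, 0.023, 0.033, 0.043, 0.052, 0.061, 0.068, 0.075, 0.079], "tz": [0.013, 0.026, 0.039, 0.048, 0.058, 0.068, 0.079, 0.091, 0.103, 0.109], "rx": [0.0048, 0.0095, 0.0127, 0.0191, 0.0239, 0.0286, 0.0334, 0.0398, 0.0446, 0.0477], "ry": [0, 0, 0, 0, 0, 0, 0, 0, 0, 0], "rz": [0, 0, 0, 0, 0, 0, 0, 0, 0, 0]}'
python3 -m jog '{"tx": [0, 0, 0], "ty": [0, 0, 0], "tz": [0, 0, 0], "rx": [0, 0, 0], "ry": [0, 0, 0], "rz": [0, 0, 0]}'
python3 - <<'E'
from h import *
im,d,K,Rm,t=grab("scene"); cv2.imwrite("pics/s2.png",im[180:400,200:440])
P=pts(d,K,Rm,t)
X=np.array([np.cos(-.084),np.sin(-.084),0]);Y=np.array([-X[1],X[0],0]);h=np.array([658.5,-38,0])
q=(P-h)@np.stack([-X,Y,[0,0,1]]).T
m=(q[...,0]>10)&(q[...,0]<195)&(abs(q[...,1]-85)<30)&(q[...,2]>25); r=q[m]; print(len(r)); A=np.polyfit(r[:,0],r[:,2],1); print("slope deg",np.degrees(np.arctan(A[0])),"z at hinge",A[1])
E
```

```text
clock: 5.85
position: [478.2, 50.9, 250.2]
ee_rot: [-0.621, 0.696, -0.283, 0.224]
contact_force: [-5.8, 27.8, -2.3]
gripper_width: 40.0
grasp_force: 0.0
clock: 6.15
position: [478.5, 51.2, 250.7]
ee_rot: [-0.623, 0.693, -0.284, 0.224]
contact_force: [0.2, -0.0, 0.4]
gripper_width: 39.9
grasp_force: 0.0
647
slope deg 30.401811693484444 z at hinge 21.33579153631567
```

View pics/s2.png

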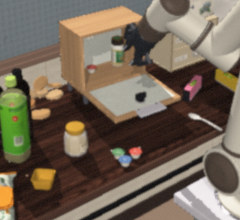

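The shelf is open and lying down (knob at about (140,97) in the crop); the arm stopped short at a joint limit, so I check it and the shelf.

```bash
python3 - <<'E'
from h import *
s=arm.read_state(); print(np.round(s["joints"],3)); M=R.from_quat(s["ee_rot"]).as_matrix(); print(M.round(3))
Md=np.array([[0,0,0]]*3,float); 
# desired tool-down with tool y across level (level axis 172.2deg) : tool x along -level axis toward ... 
for ang in(-94.8,172.2,-7.8):
    a=np.radians(ang); x=np.array([np.cos(a),np.sin(a),0]); z=np.array([0,0,-1]); y=np.cross(z,x); T=np.stack([x,y,z],1)
    print(ang,R.from_matrix(M.T@T).as_rotvec().round(3))
im,d,K,Rm,t=grab("top"); P=pts(d,K,Rm,t)
X=np.array([np.cos(-.084),np.sin(-.084),0]);Y=np.array([-X[1],X[0],0]);h=np.array([658.5,-38,0])
q=(P-h)@np.stack([-X,Y,[0,0,1]]).T
for lo,hi in((-120,-60),(-50,-25),(30,60)):
    m=(q[...,0]>20)&(q[...,0]<195)&(q[...,1]>lo)&(q[...,1]<hi)&(q[...,2]<100)&(q[...,2]>30); r=q[m]; 
    if len(r)>30: A=np.polyfit(r[:,0],r[:,2],1); print(lo,len(r),"slope deg",np.degrees(np.arctan(A[0])),"z at hinge",A[1])
cv2.imwrite("pics/t2.png",im[150:350,250:520])
E
```

```text
[ 0.04  -0.151 -1.068  2.053 -0.161 -2.151]
[[-0.123 -0.737  0.665]
 [-0.991  0.062 -0.115]
 [ 0.044 -0.673 -0.738]]
-94.8 [-0.738 -0.056 -0.022]
172.2 [-0.609  0.551  1.52 ]
-7.8 [-0.547 -0.605 -1.465]
-120 1091 slope deg -2.0101201682286027 z at hinge 64.55094152032918
-50 452 slope deg -2.604969488118548 z at hinge 65.54153186958817
30 541 slope deg -2.4067618930710184 z at hinge 65.03240059081676
```

In the tool's units: -44 mm / 1000 = -0.044, -40 mm / 1000 = -0.04, -0.74 rad / 6.2832 = -0.1178.

```bash
python3 -m jog '{"tx": [0, 0.001, 0.002, 0.002, 0.002, 0.002, 0.002, 0.002, 0.002, 0.002], "ty": [-0.01, -0.02, -0.03, -0.04, -0.04, -0.04, -0.04, -0.04, -0.04, -0.04], "tz": [-0.011, -0.022, -0.033, -0.044, -0.044, -0.044, -0.044, -0.044, -0.044, -0.044], "rx": [-0.0159, -0.0318, -0.0477, -0.0637, -0.0796, -0.0955, -0.1178, -0.1178, -0.1178, -0.1178], "ry": [0, -0.0032, -0.0032, -0.0048, -0.0064, -0.008, -0.0089, -0.0089, -0.0089, -0.0089], "rz": [0, 0, 0, 0, 0, -0.0032, -0.0032, -0.0032, -0.0032, -0.0032]}' 70
python3 - <<'E'
from h import *
s=arm.read_state(); print(np.round(s["joints"],3)); M=R.from_quat(s["ee_rot"]).as_matrix(); print(M.round(3)); print(to_tool([470,-402,230]))
E
```

```text
clock: 7.25
position: [478.5, 53.2, 311.6]
ee_rot: [-0.676, 0.737, -0.009, 0.01]
contact_force: [1.5, -0.3, 0.3]
gripper_width: 70.0
grasp_force: 0.0
[ 0.457  0.071 -0.21   0.013 -1.266 -0.547]
[[-0.086 -0.996  0.027]
 [-0.996  0.086 -0.001]
 [-0.002 -0.027 -1.   ]]
[454.35895309 -28.51914068  81.59686304]
```

In the tool's units: 454 mm / 1000 = 0.454, 319 mm / 1000 = 0.319, 1.5 rad / 6.2832 = 0.2387.

```bash
python3 -m jog '{"tx": [0.046, 0.091, 0.137, 0.182, 0.228, 0.273, 0.319, 0.364, 0.41, 0.454], "ty": [-0.003, -0.006, -0.009, -0.012, -0.015, -0.018, -0.021, -0.024, -0.027, -0.028], "tz": [0.008, 0.016, 0.024, 0.032, 0.04, 0.048, 0.056, 0.064, 0.072, 0.08], "rx": [0, 0, 0, 0, 0, 0, 0, 0, 0, 0], "ry": [0, 0, 0, 0, 0, 0, 0, 0, 0, 0], "rz": [0.0239, 0.0477, 0.0716, 0.0955, 0.1194, 0.1432, 0.1671, 0.191, 0.2149, 0.2387]}' 55
python3 -m jog '{"tx": [0], "ty": [0], "tz": [0], "rx": [0], "ry": [0], "rz": [0]}'
cat >> h.py <<'E'
def rot_to(ang,s=None):
    s=s or arm.read_state(); a=np.radians(ang); x=np.array([np.cos(a),np.sin(a),0]); z=np.array([0,0,-1.]); T=np.stack([x,np.cross(z,x),z],1)
    return (R.from_quat(s["ee_rot"]).inv()*R.from_matrix(T)).as_rotvec()
E
python3 - <<'E'
from h import *
s=arm.read_state(); print(np.round(s["joints"],3),s["position"])
im,d,K,Rm,t=grab("wrist"); cv2.imwrite("pics/w4.png",im); P=pts(d,K,Rm,t)
m=(P[...,2]>36)&(P[...,2]<50)&(abs(P[...,0]-470)<90)&(abs(P[...,1]+402)<45); n,l,st,ce=cv2.connectedComponentsWithStats(m.astype(np.uint8)); print(st[1:].tolist())
k=1+np.argmax(st[1:,4]); q=P[l==k]; r=cv2.minAreaRect(q[:,:2].astype(np.float32)); print(r,np.median(q[:,2])); bx=cv2.boxPoints(r); print(bx)
e=bx[1]-bx[0] if np.linalg.norm(bx[1]-bx[0])>60 else bx[2]-bx[1]; a=np.degrees(np.arctan2(e[1],e[0]))%180; print("axis",a)
print(to_tool([*r[0],12]),rot_to(a))
E
```

```text
clock: 8.25
position: [467.3, -405.6, 231.2]
ee_rot: [0.013, 1.0, -0.002, 0.015]
contact_force: [0.0, 0.3, 0.6]
gripper_width: 55.2
grasp_force: 0.0
clock: 8.35
position: [466.1, -407.5, 229.0]
ee_rot: [0.014, 1.0, -0.001, 0.013]
contact_force: [0.2, 0.7, 0.3]
gripper_width: 54.7
grasp_force: 0.0
[-0.462  0.365 -0.024 -0.009 -1.156 -1.133] [ 466.11845882 -407.51809585  228.97379976]
[[304, 137, 43, 146, 3648]]
((471.0025634765625, -406.3162536621094), (24.450538635253906, 129.47030639648438), 82.64049530029297) 42.99020379399097
[[ 405.23474 -410.14856]
 [ 533.6384  -426.73303]
 [ 536.7704  -402.48395]
 [ 408.3667  -385.89948]]
axis 172.64049
[ 1.26508467e+00 -3.05252589e-02  2.17895463e+02] [-0.0011096   0.0269582   0.10512345]
```

View pics/w4.png

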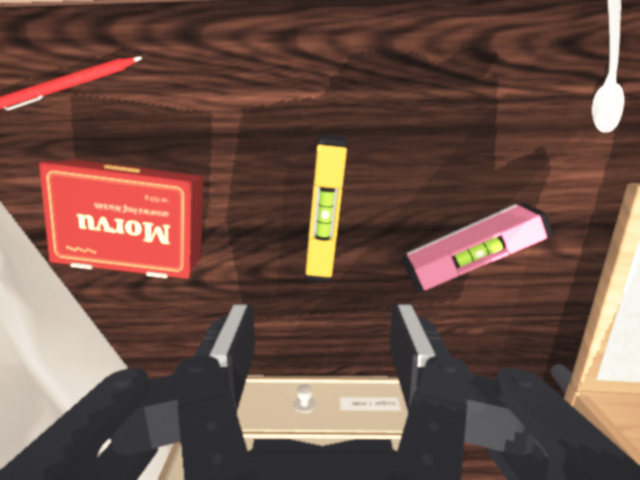

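In the tool's units: 217 mm / 1000 = 0.217, 212 mm / 1000 = 0.212, 0.105 rad / 6.2832 = 0.0167.

```bash
python3 -m jog '{"tx": [0.001, 0.001, 0.001, 0.001, 0.001, 0.001, 0.001, 0.001], "ty": [0, 0, 0, 0, 0, 0, 0, 0], "tz": [0.045, 0.09, 0.135, 0.175, 0.2, 0.212, 0.217, 0.217], "rx": [0, 0, 0, 0, 0, 0, 0, 0], "ry": [0.0016, 0.0032, 0.0043, 0.0043, 0.0043, 0.0043, 0.0043, 0.0043], "rz": [0.0048, 0.0111, 0.0167, 0.0167, 0.0167, 0.0167, 0.0167, 0.0167]}'
python3 -m jog '{"tx": [0, 0, 0, 0, 0, 0], "ty": [0, 0, 0, 0, 0, 0], "tz": [0, 0, 0, 0, 0, 0], "rx": [0, 0, 0, 0, 0, 0], "ry": [0, 0, 0, 0, 0, 0], "rz": [0, 0, 0, 0, 0, 0]}' 15
```

```text
clock: 9.2
position: [473.7, -404.6, 16.0]
ee_rot: [0.062, 0.998, -0.002, 0.002]
contact_force: [1.0, -0.6, -0.4]
gripper_width: 55.5
grasp_force: 0.0
clock: 9.8
position: [474.0, -405.5, 17.3]
ee_rot: [0.062, 0.998, -0.002, 0.003]
contact_force: [-0.3, 1.0, 6.6]
gripper_width: 22.9
grasp_force: 60.0
```

In the tool's units: -130 mm / 1000 = -0.13, -100 mm / 1000 = -0.1.

```bash
python3 -m jog '{"tx": [0, 0, 0, 0, 0], "ty": [0, 0, 0, 0, 0], "tz": [-0.03, -0.065, -0.1, -0.13, -0.13], "rx": [0, 0, 0, 0, 0], "ry": [0, 0, 0, 0, 0], "rz": [0, 0, 0, 0, 0]}'
python3 - <<'E'
from h import *
print(arm.read_state()["position"],to_tool([555.6,-104,135]),rot_to(175.2))
E
```

```text
clock: 10.3
position: [474.7, -405.8, 150.3]
ee_rot: [0.062, 0.998, -0.004, 0.006]
contact_force: [0.5, -0.4, -1.5]
gripper_width: 23.0
grasp_force: 59.5
[ 474.66762943 -405.82704094  150.31609323] [-42.66106404 309.63652219  13.76414547] [-0.00699931  0.0124055  -0.04066541]
```

In the tool's units: 310 mm / 1000 = 0.31, 284 mm / 1000 = 0.284, -0.04 rad / 6.2832 = -0.0064.

```bash
python3 -m jog '{"tx": [-0.005, -0.011, -0.016, -0.022, -0.028, -0.034, -0.04, -0.043, -0.043, -0.043], "ty": [0.036, 0.077, 0.119, 0.16, 0.201, 0.243, 0.284, 0.31, 0.31, 0.31], "tz": [0.001, 0.003, 0.005, 0.007, 0.009, 0.011, 0.013, 0.014, 0.014, 0.014], "rx": [0, 0, -0.0011, -0.0011, -0.0011, -0.0011, -0.0011, -0.0011, -0.0011, -0.0011], "ry": [0, 0, 0.0016, 0.0016, 0.0016, 0.0016, 0.0016, 0.0016, 0.0016, 0.0016], "rz": [-0.0016, -0.0032, -0.0064, -0.0064, -0.0064, -0.0064, -0.0064, -0.0064, -0.0064, -0.0064]}'
python3 - <<'E'
from h import *
print(arm.read_state()["position"],rot_to(175.2))
im,d,K,Rm,t=grab("wrist"); cv2.imwrite("pics/w5.png",im); P=pts(d,K,Rm,t)
X=np.array([np.cos(-.084),np.sin(-.084),0]);Y=np.array([-X[1],X[0],0]);h=np.array([658.5,-38,0])
q=(P-h)@np.stack([-X,Y,[0,0,1]]).T
m=(q[...,2]<72)&(q[...,2]>45)&(q[...,0]>15)&(q[...,0]<190)&(abs(q[...,1])<120); n=m.sum(); r=q[m]
A=np.c_[r[:,:2],np.ones(n)]
c=np.linalg.lstsq(A,r[:,2],rcond=None)[0]
for _ in range(4):
    k=abs(A@c-r[:,2])<3; c=np.linalg.lstsq(A[k],r[k,2],rcond=None)[0]
print(n,k.sum(),"slopes deg",np.degrees(c[:2]),"hinge z",c[2], r[k].min(0),r[k].max(0))
print("z at level", c@[103,-75,1])
hs=cv2.cvtColor(im,cv2.COLOR_BGR2HSV); kn=(q[...,2]>80)&(q[...,2]<100)&(q[...,0]>120)&(q[...,0]<185)&(abs(q[...,1])<35); w=q[kn]; print("knob",len(w), w.mean(0) if len(w) else 0)
if len(w)>20: print(cv2.minAreaRect(w[:,:2].astype(np.float32)),w[:,2].max())
E
```

```text
clock: 11.3
position: [552.9, -101.7, 129.3]
ee_rot: [0.042, 0.999, 0.002, -0.005]
contact_force: [0.4, 0.4, -2.5]
gripper_width: 23.1
grasp_force: 59.7
[ 552.8646908  -101.73416927  129.2520961 ] [ 0.00426562 -0.00925415 -0.00031421]
86985 86451 slopes deg [-2.34031945  0.03828139] hinge z 65.58587172116356 [  15.00631856 -119.9990009    55.08642444] [189.99500313 119.99567656  66.83411618]
z at level 61.328594654381405
knob 2165 [151.37435199  -1.47235135  87.7988246 ]
((150.76589965820312, -0.5401248931884766), (38.9029541015625, 17.403377532958984), 84.04811096191406) 90.79765699935618
```

View pics/w5.png

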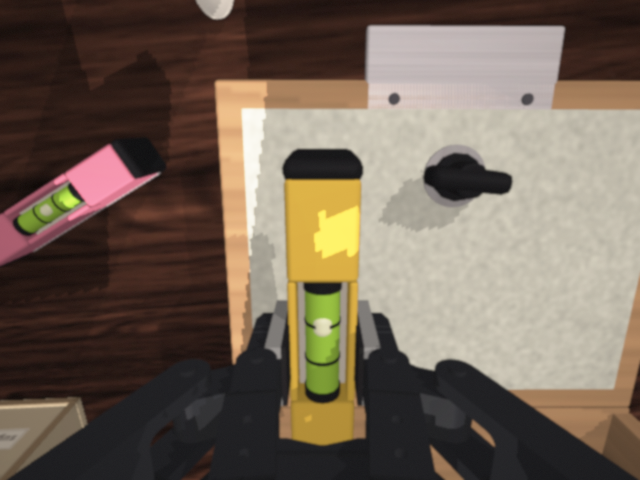

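Wrist view: the level is held (vial at (323,340)), the knob wing lies almost across the shelf at (465,180), and the fitted shelf plane is 2.3° low at the front. I lower the level with a matching tilt.

In the tool's units: 48 mm / 1000 = 0.048, 46 mm / 1000 = 0.046, -0.05 rad / 6.2832 = -0.008.

```bash
python3 -m jog '{"tx": [0, 0, 0, 0, 0, 0, 0], "ty": [0, 0, 0, 0, 0, 0, 0], "tz": [0.015, 0.03, 0.04, 0.046, 0.048, 0.048, 0.048], "rx": [0, 0, 0, 0, 0, 0, 0], "ry": [-0.0032, -0.008, -0.008, -0.008, -0.008, -0.008, -0.008], "rz": [0, 0, 0, 0, 0, 0, 0]}'
python3 -m jog '{"tx": [0, 0, 0, 0], "ty": [0, 0, 0, 0], "tz": [0.001, 0.002, 0.002, 0.002], "rx": [0, 0, 0, 0], "ry": [0, 0, 0, 0], "rz": [0, 0, 0, 0]}'
```

```text
clock: 12.05
position: [554.2, -102.1, 83.2]
ee_rot: [0.043, 0.999, 0.001, 0.022]
contact_force: [0.1, -0.5, -2.9]
gripper_width: 23.2
grasp_force: 59.7
clock: 12.45
position: [553.7, -101.9, 80.7]
ee_rot: [0.042, 0.999, 0.001, 0.022]
contact_force: [1.2, 0.4, -1.9]
gripper_width: 23.2
grasp_force: 59.7
```

```bash
python3 -m jog '{"tx": [0, 0, 0, 0], "ty": [0, 0, 0, 0], "tz": [0.001, 0.002, 0.002, 0.002], "rx": [0, 0, 0, 0], "ry": [0, 0, 0, 0], "rz": [0, 0, 0, 0]}'; python3 -m jog '{"tx": [0, 0, 0], "ty": [0, 0, 0], "tz": [0.001, 0.002, 0.002], "rx": [0, 0, 0], "ry": [0, 0, 0], "rz": [0, 0, 0]}'
```

```text
clock: 12.85
position: [553.7, -102.0, 78.6]
ee_rot: [0.042, 0.999, 0.001, 0.022]
contact_force: [-0.4, 0.6, -1.7]
gripper_width: 22.5
grasp_force: 59.7
clock: 13.15
position: [553.9, -102.0, 77.1]
ee_rot: [0.042, 0.999, 0.001, 0.022]
contact_force: [-1.4, -0.2, 0.6]
gripper_width: 22.9
grasp_force: 60.3
```

Units first: shifts go in shares of 1000 mm and turns go in shares of 2 pi rad. So 1 mm / 1000 = 0.001.

```bash
python3 -m jog '{"tx": [0, 0], "ty": [0, 0], "tz": [0.001, 0.001], "rx": [0, 0], "ry": [0, 0], "rz": [0, 0]}'; python3 -m jog '{"tx": [0, 0, 0, 0], "ty": [0, 0, 0, 0], "tz": [0, 0, 0, 0], "rx": [0, 0, 0, 0], "ry": [0, 0, 0, 0], "rz": [0, 0, 0, 0]}' 45
python3 -m jog '{"tx": [0, 0, 0, 0, 0], "ty": [0, 0, 0, 0, 0], "tz": [-0.02, -0.06, -0.09, -0.09, -0.09], "rx": [0, 0, 0, 0, 0], "ry": [0, 0, 0.008, 0.008, 0.008], "rz": [0, 0, 0, 0, 0]}'
cat > look.py <<'E'
from h import *
import sys
im,d,K,Rm,t=grab("wrist"); cv2.imwrite(f"pics/{sys.argv[1]}.png",im); P=pts(d,K,Rm,t)
X=np.array([np.cos(-.084),np.sin(-.084),0]);Y=np.array([-X[1],X[0],0]);h=np.array([658.5,-38,0]); q=(P-h)@np.stack([-X,Y,[0,0,1]]).T
m=(q[...,2]<75)&(q[...,2]>45)&(q[...,0]>15)&(q[...,0]<190)&(q[...,1]>-55)&(q[...,1]<120); r=q[m]; A=np.c_[r[:,:2],np.ones(len(r))]; c=np.linalg.lstsq(A,r[:,2],rcond=None)[0]
for _ in range(4):
    k=abs(A@c-r[:,2])<3; c=np.linalg.lstsq(A[k],r[k,2],rcond=None)[0]
print("slope deg",np.degrees(c[:2]),"hinge z",c[2])
H=q[...,2]-(q[...,:2]@c[:2]+c[2])
kn=(H>25)&(H<36)&(q[...,0]>115)&(q[...,0]<190)&(abs(q[...,1])<40); w=q[kn][:,:2].astype(np.float32)
if len(w)>20: 
    r=cv2.minAreaRect(w); print("knob top",len(w),r); cc=h-r[0][0]*X+r[0][1]*Y; print("knob world",cc[:2])
    e=w-w.mean(0); _,V=np.linalg.eigh(e.T@e); a=V[:,1]; wd=-a[0]*X+a[1]*Y; print("wing world deg",np.degrees(np.arctan2(wd[1],wd[0]))%180, H[kn].max())
lv=(H>36)&(H<50)&(q[...,0]>10)&(q[...,0]<200)&(q[...,1]<-35)&(q[...,1]>-125); w=q[lv][:,:2].astype(np.float32)
if len(w)>20: print("level",cv2.minAreaRect(w))
hs=cv2.cvtColor(im,cv2.COLOR_BGR2HSV)
lv=cv2.dilate(lv.astype(np.uint8),np.ones((9,9)))>0
g=lv&(hs[...,0]>33)&(hs[...,0]<50)&(hs[...,1]>120); b=lv&(hs[...,1]<110)&(hs[...,2]>150)
if g.sum()>20:
    gb=cv2.boundingRect(cv2.findNonZero(g.astype(np.uint8))); print("green box",gb)
    bb=np.zeros_like(b); bb[gb[1]-3:gb[1]+gb[3]+3,gb[0]:gb[0]+gb[2]]=1; n,l,st,ce=cv2.connectedComponentsWithStats((b&bb).astype(np.uint8)); print("pale",[(s.tolist(),x.round(1).tolist()) for s,x in zip(st[1:],ce[1:]) if s[4]>8])
    gq=q[g]; print("green q",gq[:,:2].min(0),gq[:,:2].max(0)); bq=q[b&bb]; print("bubble q",np.median(bq,0),bq[:,0].min() if len(bq) else 0,bq[:,0].max() if len(bq) else 0)
s=arm.read_state(); print(s["clock"],np.round(s["position"],1),np.round(s["joints"],2), rot_to(175.2).round(3))
E
python3 look.py w6
```

```text
clock: 13.35
position: [553.9, -102.0, 77.0]
ee_rot: [0.042, 0.999, 0.001, 0.022]
contact_force: [-3.5, 1.2, 6.3]
gripper_width: 22.8
grasp_force: 61.1
clock: 13.75
position: [554.0, -102.0, 75.5]
ee_rot: [0.043, 0.999, 0.001, 0.022]
contact_force: [0.0, 0.8, 0.4]
gripper_width: 45.1
grasp_force: 0.0
clock: 14.25
position: [550.2, -101.9, 165.9]
ee_rot: [0.043, 0.999, 0.003, -0.002]
contact_force: [-0.7, -0.8, -0.3]
gripper_width: 45.0
grasp_force: 0.0
slope deg [-2.36160537  0.00285177] hinge z 65.61728542458532
knob top 1463 ((150.8256072998047, -0.4418754577636719), (39.0040283203125, 17.293338775634766), 82.71913146972656)
knob world [508.16911873 -25.78586033]
wing world deg 80.25800128435104 31.522962707201863
level ((102.64570617675781, -72.62151336669922), (129.2930450439453, 24.25299644470215), 0.022178610786795616)
green box (312, 229, 21, 70)
pale [([317, 278, 11, 13, 123], [322.0, 283.6])]
green q [ 81.56323457 -78.27618591] [180.01789039 -66.27006472]
bubble q [ 90.87765221 -72.34157418 102.91496049] 80.79566501310585 94.72000857430403
14.3 [ 549.3 -102.   164.8] [ 0.1   0.33 -0.24 -0.01 -1.   -1.76] [ 0.005 -0.008 -0.002]
```

View pics/w6.png

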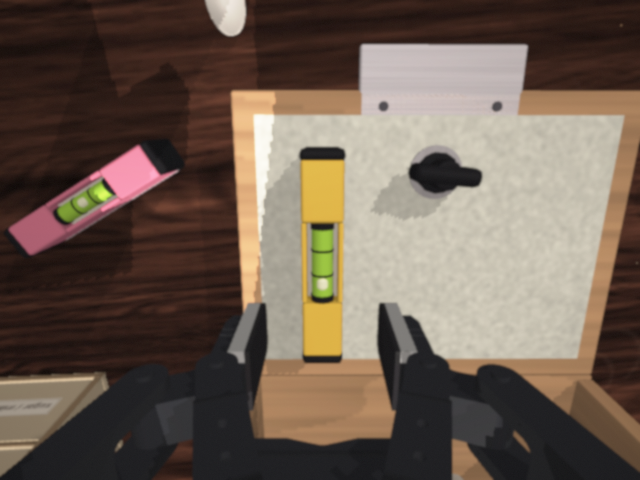

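Level stands straight on the shelf (vial around (322,262), bubble at its hinge end (322,284)); the knob wing is at (445,175). On to the knob.

```bash
python3 - <<'E'
from h import *
print(to_tool([508.2,-25.8,140]),rot_to(-100))
E
```

```text
[47.28224577 72.2481634  25.44877436] [ 0.00935061 -0.00261124 -1.4817702 ]
```

In the tool's units: 72 mm / 1000 = 0.072, 60 mm / 1000 = 0.06, -1.48 rad / 6.2832 = -0.2355.

```bash
python3 -m jog '{"tx": [0.01, 0.02, 0.03, 0.04, 0.047, 0.047, 0.047, 0.047, 0.047, 0.047], "ty": [0.015, 0.03, 0.045, 0.06, 0.072, 0.072, 0.072, 0.072, 0.072, 0.072], "tz": [0.005, 0.01, 0.015, 0.02, 0.025, 0.025, 0.025, 0.025, 0.025, 0.025], "rx": [0, 0, 0, 0, 0, 0, 0, 0, 0, 0], "ry": [0, 0, 0, 0, 0, 0, 0, 0, 0, 0], "rz": [-0.0239, -0.0477, -0.0716, -0.0955, -0.1194, -0.1432, -0.1671, -0.191, -0.2149, -0.2355]}' 35
python3 -m jog '{"tx": [0], "ty": [0], "tz": [0], "rx": [0], "ry": [0], "rz": [0]}'
python3 - <<'E'
from h import *
s=arm.read_state();print(to_tool([508.2,-25.8,69]),rot_to(-100),s["position"],s["joints"][5])
E
```

```text
clock: 15.3
position: [507.8, -26.4, 139.5]
ee_rot: [-0.644, 0.765, 0.005, -0.002]
contact_force: [-0.0, -0.5, 0.2]
gripper_width: 35.0
grasp_force: 0.0
clock: 15.4
position: [507.9, -26.4, 139.7]
ee_rot: [-0.642, 0.767, 0.005, -0.002]
contact_force: [0.0, 0.7, 0.5]
gripper_width: 34.9
grasp_force: 0.0
[-0.44231772 -0.85219889 70.65754305] [ 0.00968682  0.0025933  -0.00165712] [507.92546818 -26.38594385 139.66110373] -0.43474651859930613
```

In the tool's units: 70 mm / 1000 = 0.07, 68 mm / 1000 = 0.068.

```bash
python3 -m jog '{"tx": [0, 0, 0, 0, 0, 0], "ty": [-0.001, -0.001, -0.001, -0.001, -0.001, -0.001], "tz": [0.025, 0.045, 0.06, 0.068, 0.07, 0.07], "rx": [0, 0, 0, 0, 0, 0], "ry": [0, 0, 0, 0, 0, 0], "rz": [0, 0, 0, 0, 0, 0]}'
python3 -m jog '{"tx": [0, 0, 0, 0, 0], "ty": [0, 0, 0, 0, 0], "tz": [0, 0, 0, 0, 0], "rx": [0, 0, 0, 0, 0], "ry": [0, 0, 0, 0, 0], "rz": [0, 0, 0, 0, 0]}' 5
```

```text
clock: 16.0
position: [509.7, -26.0, 71.1]
ee_rot: [-0.642, 0.767, 0.004, -0.001]
contact_force: [-0.2, -0.3, 1.0]
gripper_width: 35.1
grasp_force: 0.0
clock: 16.5
position: [508.0, -25.7, 71.9]
ee_rot: [-0.642, 0.767, 0.005, -0.001]
contact_force: [-4.6, 3.0, 5.1]
gripper_width: 9.9
grasp_force: 58.5
```

In the tool's units: -3 mm / 1000 = -0.003, -1.2 mm / 1000 = -0.0012, 1.2 rad / 6.2832 = 0.191.

```bash
python3 -m jog '{"tx": [0, 0, 0, 0, 0, 0, 0, 0, 0, 0], "ty": [0, 0, 0, 0, 0, 0, 0, 0, 0, 0], "tz": [0, -0.0006, -0.0009, -0.0012, -0.0015, -0.0018, -0.0021, -0.0024, -0.0027, -0.003], "rx": [0, 0, 0, 0, 0, 0, 0, 0, 0, 0], "ry": [0, 0, 0, 0, 0, 0, 0, 0, 0, 0], "rz": [0.0191, 0.0382, 0.0573, 0.0764, 0.0955, 0.1146, 0.1337, 0.1528, 0.1719, 0.191]}'
python3 -m jog '{"tx": [0, 0, 0, 0, 0, 0, 0, 0, 0, 0], "ty": [0, 0, 0, 0, 0, 0, 0, 0, 0, 0], "tz": [0, -0.0006, -0.0009, -0.0012, -0.0015, -0.0018, -0.0021, -0.0024, -0.0027, -0.0027], "rx": [0, 0, 0, 0, 0, 0, 0, 0, 0, 0], "ry": [0, 0, 0, 0, 0, 0, 0, 0, 0, 0], "rz": [0.0191, 0.0382, 0.0573, 0.0764, 0.0955, 0.1146, 0.1337, 0.1528, 0.1719, 0.1719]}'
python3 -m jog '{"tx": [0, 0], "ty": [0, 0], "tz": [0, 0], "rx": [0, 0], "ry": [0, 0], "rz": [0, 0]}'
python3 look.py w7
python3 - <<'E'
from h import *
im,d,K,Rm,t=grab("top"); cv2.imwrite("pics/t7.png",im)
E
```

```text
clock: 17.5
position: [507.7, -25.2, 74.9]
ee_rot: [-0.095, 0.995, 0.003, -0.004]
contact_force: [-7.0, 6.2, 5.9]
gripper_width: 9.3
grasp_force: 59.3
clock: 18.5
position: [508.5, -24.4, 77.6]
ee_rot: [0.43, 0.903, 0.002, -0.005]
contact_force: [-6.4, 8.8, 4.5]
gripper_width: 9.2
grasp_force: 59.2
clock: 18.7
position: [508.5, -24.4, 77.6]
ee_rot: [0.429, 0.903, 0.002, -0.005]
contact_force: [-6.7, 7.5, 5.8]
gripper_width: 9.3
grasp_force: 59.2
slope deg [-0.23683604 -0.01795776] hinge z 65.59971381385739
knob top 3464 ((152.51268005371094, 0.5229244232177734), (33.84916305541992, 33.38294982910156), 84.57459259033203)
knob world [506.56894239 -24.68291474]
wing world deg 129.31533591951373 35.99279775659741
level ((155.92173767089844, -63.27145004272461), (20.891820907592773, 7.790032863616943), 1.7480905055999756)
18.75 [508.5 -24.4  77.6] [ 0.27  0.37 -0.46 -0.01 -0.75 -2.71] [ 0.004 -0.01  -0.803]
```

View pics/w7.png

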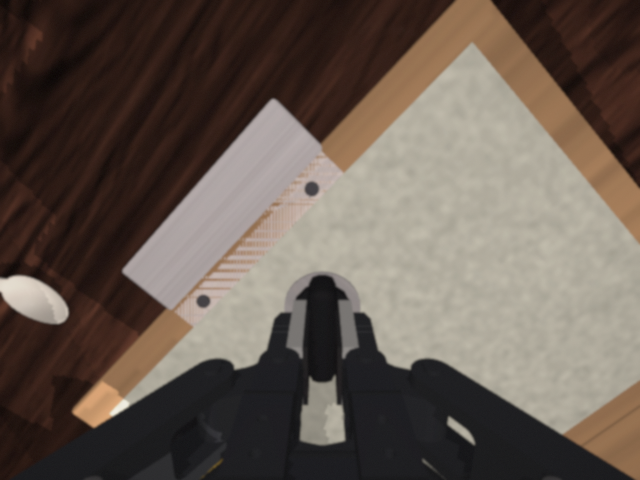

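Wrist view: knob wing gripped at (322,330), shelf nearly level. A little more turning, then lift and look at the bubble.

In the tool's units: -0.5 mm / 1000 = -0.0005, 0.22 rad / 6.2832 = 0.035.

```bash
python3 -m jog '{"tx": [0, 0, 0, 0], "ty": [0, 0, 0, 0], "tz": [0, -0.0005, -0.0005, -0.0005], "rx": [0, 0, 0, 0], "ry": [0, 0, 0, 0], "rz": [0.0159, 0.035, 0.035, 0.035]}'
python3 -m jog '{"tx": [0, 0, 0, 0], "ty": [0, 0, 0, 0], "tz": [0, 0, 0, 0], "rx": [0, 0, 0, 0], "ry": [0, 0, 0, 0], "rz": [0, 0, 0, 0]}' 35
python3 -m jog '{"tx": [0, 0, 0, 0], "ty": [0, 0, 0, 0], "tz": [-0.025, -0.06, -0.095, -0.1], "rx": [0, 0, 0, 0], "ry": [0, 0, 0, 0], "rz": [0, 0, 0, 0]}'
python3 - <<'E'
from h import *
print(to_tool([549.3,-102,165]),rot_to(175.2))
E
```

```text
clock: 19.2
position: [508.7, -24.4, 78.1]
ee_rot: [0.525, 0.851, 0.002, -0.005]
contact_force: [-4.9, 8.7, 4.2]
gripper_width: 9.4
grasp_force: 59.2
clock: 19.6
position: [509.9, -26.3, 77.5]
ee_rot: [0.525, 0.851, 0.001, -0.004]
contact_force: [0.1, 0.7, 0.4]
gripper_width: 35.1
grasp_force: 0.0
clock: 20.0
position: [513.1, -26.5, 182.0]
ee_rot: [0.525, 0.851, 0.003, -0.0]
contact_force: [-0.3, 0.2, -0.4]
gripper_width: 34.9
grasp_force: 0.0
[-83.78858731  -1.73571427  16.71202815] [ 7.01922805e-03 -3.44337309e-04 -1.02064771e+00]
```

In the tool's units: -84 mm / 1000 = -0.084, -72 mm / 1000 = -0.072, -1.02 rad / 6.2832 = -0.1623.

```bash
python3 -m jog '{"tx": [-0.012, -0.024, -0.036, -0.048, -0.06, -0.072, -0.084, -0.084, -0.084], "ty": [0, 0, 0, 0, -0.001, -0.001, -0.002, -0.002, -0.002], "tz": [0.002, 0.005, 0.008, 0.01, 0.012, 0.015, 0.017, 0.017, 0.017], "rx": [0, 0, 0, 0, 0, 0, 0, 0, 0], "ry": [0, 0, 0, 0, 0, 0, 0, 0, 0], "rz": [-0.0239, -0.0477, -0.0716, -0.0955, -0.1194, -0.1432, -0.1623, -0.1623, -0.1623]}' 5
python3 look.py w8
```

```text
clock: 20.9
position: [545.7, -102.5, 159.2]
ee_rot: [0.044, 0.999, 0.002, -0.004]
contact_force: [0.2, 1.2, -0.7]
gripper_width: 5.1
grasp_force: 0.0
slope deg [0.00823234 0.00195027] hinge z 65.63851714912596
knob top 1609 ((150.0834503173828, -0.06235313415527344), (39.658973693847656, 17.25300407409668), 70.1214370727539)
knob world [508.94050132 -25.46994407]
wing world deg 116.80891912583041 31.588664419633986
level ((101.28947448730469, -72.9053726196289), (129.2884979248047, 24.572668075561523), 0.18286049365997314)
green box (314, 245, 21, 71)
pale [([318, 275, 13, 13, 138], [324.0, 281.0])]
green q [ 80.44895604 -77.9616028 ] [184.11367487 -66.58342467]
bubble q [101.64431715 -72.32122503 106.70900432] 97.68276040432904 105.47850088232158
20.95 [ 545.7 -102.3  159.5] [ 0.1   0.33 -0.26 -0.01 -0.98 -1.76] [ 0.004 -0.007 -0.004]
```

View pics/w8.png

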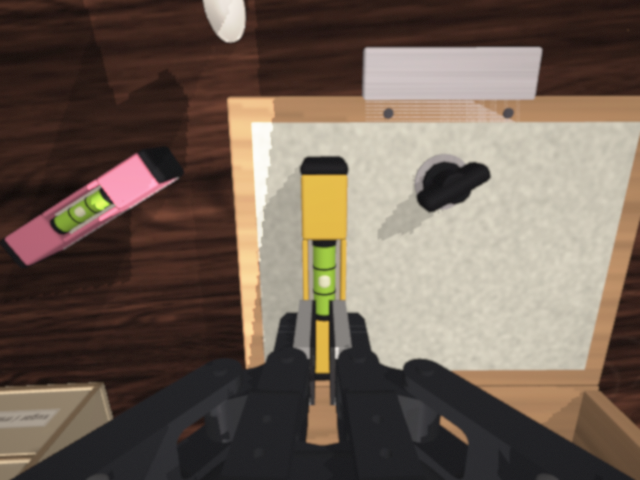

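Bubble (324,281) lies midway between the lines and the shelf plane reads level. Now press the level on its hinge-side end so that the vial stays visible to the camera.

```bash
python3 - <<'E'
from h import *
print(to_tool([584.6,-104.6,118]),rot_to(175.2))
E

```

```text
[-39.20783128   0.87634867  41.19038271] [ 0.00430613 -0.00712123 -0.00355838]
```

In the tool's units: 41 mm / 1000 = 0.041, 40 mm / 1000 = 0.04, -0.007 rad / 6.2832 = -0.0011.

```bash
python3 -m jog '{"tx": [-0.015, -0.03, -0.039, -0.039, -0.039, -0.039, -0.039], "ty": [0.001, 0.001, 0.001, 0.001, 0.001, 0.001, 0.001], "tz": [0, 0.005, 0.02, 0.032, 0.04, 0.041, 0.041], "rx": [0.0006, 0.0006, 0.0006, 0.0006, 0.0006, 0.0006, 0.0006], "ry": [-0.0011, -0.0011, -0.0011, -0.0011, -0.0011, -0.0011, -0.0011], "rz": [0, 0, 0, 0, 0, 0, 0]}' 0
python3 -m jog '{"tx": [0, 0, 0, 0], "ty": [0, 0, 0, 0], "tz": [0.002, 0.004, 0.005, 0.005], "rx": [0, 0, 0, 0], "ry": [0, 0, 0, 0], "rz": [0, 0, 0, 0]}'
python3 look.py w9 | tail -6; python3 -c "
from h import *
print(arm.read_state()['contact_force'],to_tool([584.6,-104.6,105]))"
```

```text
clock: 21.65
position: [584.3, -104.5, 118.2]
ee_rot: [0.042, 0.999, -0.0, -0.0]
contact_force: [-0.7, -0.2, -0.0]
gripper_width: -0.3
grasp_force: 0.0
clock: 22.05
position: [584.8, -104.5, 113.6]
ee_rot: [0.043, 0.999, 0.0, 0.0]
contact_force: [-0.8, -0.8, 0.0]
gripper_width: 0.0
grasp_force: 0.0
level ((115.92955780029297, -72.57251739501953), (24.635013580322266, 99.653076171875), 89.99854278564453)
green box (308, 186, 29, 98)
pale [([314, 228, 17, 17, 248], [322.0, 235.8]), ([336, 263, 1, 11, 11], [336.0, 268.0])]
green q [ 80.35958768 -78.46995345] [146.21413115 -66.24337316]
bubble q [101.43675783 -72.40268679 106.55867578] 80.68021115410367 105.01543245373796
22.1 [ 584.8 -104.5  113.7] [ 0.1   0.44 -0.23 -0.   -0.9  -1.75] [ 0.     0.001 -0.001]
[-0.49689296  0.3343539  -0.10297391] [ 0.23741148 -0.09572805  8.70377714]
```

In the tool's units: 5 mm / 1000 = 0.005, 4 mm / 1000 = 0.004.

```bash
python3 -m jog '{"tx": [0, 0, 0, 0, 0], "ty": [0, 0, 0, 0, 0], "tz": [0.002, 0.004, 0.005, 0.005, 0.005], "rx": [0, 0, 0, 0, 0], "ry": [0, 0, 0, 0, 0], "rz": [0, 0, 0, 0, 0]}'; python3 -m jog '{"tx": [0, 0, 0, 0], "ty": [0, 0, 0, 0], "tz": [0.001, 0.002, 0.002, 0.002], "rx": [0, 0, 0, 0], "ry": [0, 0, 0, 0], "rz": [0, 0, 0, 0]}'
```

```text
clock: 22.6
position: [584.8, -104.5, 108.5]
ee_rot: [0.042, 0.999, 0.0, 0.0]
contact_force: [-1.3, 0.1, 0.0]
gripper_width: 0.1
grasp_force: 0.0
clock: 23.0
position: [584.8, -104.5, 106.5]
ee_rot: [0.042, 0.999, 0.0, 0.0]
contact_force: [-0.3, -0.4, 0.0]
gripper_width: -0.3
grasp_force: 0.0
```

In the tool's units: 1 mm / 1000 = 0.001, 0.5 mm / 1000 = 0.0005.

```bash
python3 -m jog '{"tx": [0, 0, 0, 0], "ty": [0, 0, 0, 0], "tz": [0.0005, 0.001, 0.001, 0.001], "rx": [0, 0, 0, 0], "ry": [0, 0, 0, 0], "rz": [0, 0, 0, 0]}'; python3 -m jog '{"tx": [0, 0, 0], "ty": [0, 0, 0], "tz": [0.0005, 0.0005, 0.0005], "rx": [0, 0, 0], "ry": [0, 0, 0], "rz": [0, 0, 0]}'
```

```text
clock: 23.4
position: [584.9, -104.5, 106.0]
ee_rot: [0.042, 0.999, 0.0, 0.001]
contact_force: [-0.6, 0.2, 3.0]
gripper_width: 0.2
grasp_force: 1.6
clock: 23.7
position: [584.9, -104.5, 105.9]
ee_rot: [0.042, 0.999, 0.0, 0.001]
contact_force: [-1.9, 0.9, 6.0]
gripper_width: -0.2
grasp_force: 2.9
```

In the tool's units: 0.6 mm / 1000 = 0.0006, 0.3 mm / 1000 = 0.0003.

```bash
python3 -m jog '{"tx": [0, 0, 0, 0], "ty": [0, 0, 0, 0], "tz": [0.0003, 0.0006, 0.0006, 0.0006], "rx": [0, 0, 0, 0], "ry": [0, 0, 0, 0], "rz": [0, 0, 0, 0]}'; python3 -m jog '{"tx": [0, 0, 0, 0, 0, 0, 0, 0, 0, 0], "ty": [0, 0, 0, 0, 0, 0, 0, 0, 0, 0], "tz": [0, 0, 0, 0, 0, 0, 0, 0, 0, 0], "rx": [0, 0, 0, 0, 0, 0, 0, 0, 0, 0], "ry": [0, 0, 0, 0, 0, 0, 0, 0, 0, 0], "rz": [0, 0, 0, 0, 0, 0, 0, 0, 0, 0]}'; python3 -m jog '{"tx": [0, 0, 0, 0, 0, 0], "ty": [0, 0, 0, 0, 0, 0], "tz": [0, 0, 0, 0, 0, 0], "rx": [0, 0, 0, 0, 0, 0], "ry": [0, 0, 0, 0, 0, 0], "rz": [0, 0, 0, 0, 0, 0]}'|grep -E "clock|force"; python3 look.py w10
```

```text
clock: 24.1
position: [584.9, -104.6, 105.9]
ee_rot: [0.042, 0.999, -0.0, 0.001]
contact_force: [-3.3, 1.0, 8.2]
gripper_width: -0.4
grasp_force: 4.2
clock: 25.1
position: [584.9, -104.6, 105.9]
ee_rot: [0.042, 0.999, -0.0, 0.001]
contact_force: [-3.7, 1.9, 8.2]
gripper_width: 0.1
grasp_force: 4.2
clock: 25.7
contact_force: [-3.6, 0.4, 7.9]
grasp_force: 4.2
slope deg [0.01735561 0.01572197] hinge z 65.5756075914942
knob top 3497 ((149.73895263671875, -0.3874950408935547), (39.23147201538086, 17.42943000793457), 71.20659637451172)
knob world [509.25650451 -25.82284334]
wing world deg 116.56361971376977 31.654831424294557
level ((118.10621643066406, -72.68700408935547), (24.62999725341797, 95.63394927978516), 89.99701690673828)
green box (307, 189, 31, 102)
pale [([314, 232, 17, 19, 270], [322.0, 241.0]), ([337, 262, 1, 19, 19], [337.0, 271.0])]
green q [ 80.47002717 -78.2939579 ] [146.12481873 -66.43595197]
bubble q [101.23649136 -72.04913997 106.47375367] 80.39627573158366 146.1248187315569
25.75 [ 584.9 -104.5  105.9] [ 0.1   0.45 -0.24  0.   -0.89 -1.75] [ 0.     0.001 -0.001]
```

In the tool's units: 0.4 mm / 1000 = 0.0004, 0.3 mm / 1000 = 0.0003.

```bash
python3 -m jog '{"tx": [0, 0, 0, 0, 0, 0, 0, 0, 0, 0], "ty": [0, 0, 0, 0, 0, 0, 0, 0, 0, 0], "tz": [0.0003, 0.0004, 0.0004, 0.0004, 0.0004, 0.0004, 0.0004, 0.0004, 0.0004, 0.0004], "rx": [0, 0, 0, 0, 0, 0, 0, 0, 0, 0], "ry": [0, 0, 0, 0, 0, 0, 0, 0, 0, 0], "rz": [0, 0, 0, 0, 0, 0, 0, 0, 0, 0]}'; python3 look.py w11 | grep -E "slope|green box|pale"
python3 -c "
from h import *
print(arm.read_state()['contact_force'])
im,d,K,Rm,t=grab('top'); P=pts(d,K,Rm,t); im0=np.load('top0.npz')['im']
for n,(x0,y0,x1,y1) in dict(jar=(230,262,264,299),cup=(178,296,214,328),bottle=(163,230,214,280),pink=(388,232,436,268)).items(): print(n,np.abs(im[y0:y1,x0:x1].astype(int)-im0[y0:y1,x0:x1]).mean().round(1))"
```

```text
clock: 26.75
position: [585.0, -104.5, 105.9]
ee_rot: [0.042, 0.999, -0.0, 0.001]
contact_force: [-3.8, 0.7, 10.1]
gripper_width: 0.3
grasp_force: 5.0
slope deg [0.01544489 0.02043966] hinge z 65.57114092027918
green box (307, 189, 31, 102)
pale [([314, 232, 17, 19, 269], [322.0, 241.0]), ([337, 261, 1, 20, 20], [337.0, 270.5])]
[-3.44381981  1.52562416 10.06794895]
jar 4.9
cup 5.3
bottle 5.2
pink 6.8
```

10 N of press, bubble centred (pixel row 241; the vial's middle is at 240), bystanders unmoved. I hand it in.

```bash
python3 -c "
from h import *
print(arm.job_done())"
```

```text
the job is handed in; nothing more can be done
None
```

The job is handed in at about 27 s: shelf folded down onto its foot, level standing on it with the bubble centred, and the arm still pressing at about 10 N; two blemishes are that I viewed 11 pictures (limit 10), and that near the end of the opening the arm ran into its joint limits (27.8 N sideways on the wrist at that moment), so the shelf sank the last part on its own damping.

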